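# Bring the foam cutter's fence to its stop

## Robot

A 6-joint arm with a two-finger parallel gripper is mounted at the origin on the work surface. World frame = base frame: x ahead of the robot, y to its left, z up, the work surface at z = 0. Lengths are in m, angles in degrees, forces in N, time in s.
With the tool pointing down it reaches from about 0.3 to 0.75 m from the base axis. Payload 8.5 kg.
Tool frame: the origin (TCP) lies midway between the tips of the shut fingers; the grasp point (between the pads) lies 19 mm behind it (env.tcp_to_grasp is the z of the grasp point in the tool frame, in m); z points along the fingers, y is the line along which they close (so a half turn about z gives the same grasp; the last joint's range is limited). The gripper opens to 85 mm and grips with 20 to 120 N. Pads are 22 mm wide; open, the fingers measure 114 mm over their backs; the gripper's body (76 mm by 85 mm) begins 54 mm behind the grasp point. The pads swing forward as they close: fully open they stand 13 mm farther back than shut.
Start: joints at [58.31, 21.807, 74.336, -0, 83.858, -12.336], TCP at [0.182, 0.519, 0.194] pointing down, gripper open.
Joint ranges: [-178.18, 178.18], [-50.72, 133.34], [12.68, 142.11], [-81.47, 261.47], [9.98, 163.14], [-165.26, 165.26]. Speed limits (degrees/s): [136.94, 136.94, 180, 180, 180, 180].

## Interface

Orientations are given as a 3x3 rotation matrix whose columns are the frame's x, y, z axes.
In Python, from rig import env, imaging, job, models gives the robot as it stands. The module is installed in compiled form; this text tells all that it offers.
- The arm moves only by the tool jog_arm, never from a script. Its argument "plan" is text: rows parted by semicolons, each of 7 numbers parted by spaces: the turn, a rotation vector about the tool's x, y, z in degrees, then the shift along the tool's x, y, z in cm, then the closure in counts, from 0 (fully open) to 255 (shut). In form: rx ry rz x y z claw; .... A call has 1 to 10 rows; each row shifts and turns the commanded pose from where the row before left it, along the tool's axes as they then stand; what a row does not reach is not made up. A row lasts 1/12 s, in which the tool goes at most 41.7 mm and 7.16 degrees, less where a joint would pass 70% of its speed; a pose out of reach is approached as far as the arm can. A call with a gripper value outside its range is refused whole. The fingers move at their own pace and stop on an object; "grip_force" is the grip in N (left out, the last holds). Time passes only in rows, so rows that do not move let the fingers close. It gives the time, the measured TCP pose, the force, the opening and the grip force at its end, in the units of the state.
- env.observe(): the state, without advancing time (a new reading comes with each control period).
- imaging.get_image(name): name is "scene" or "side" or "wrist"; returns a dict with "pixels" (480x640x3 uint8, red, green, blue), "depth" (480x640 float32, m along the optical axis (not along the pixel's ray), 0 where there is no reading), "fov_y" (degrees; the focal length in pixels is half the picture's height over the tangent of half this angle, whatever the lens; pixels are square), "cx", "cy" (the principal point, pixels), "world_from_camera" (4x4, takes a point from camera to world coordinates). Camera axes: x right, y down, z forward; pixel columns grow to the right and rows downward; lengths in m; the calibration is good to about 2 mm. A picture is of the moment at which its call begins.
- job.close_job(): hands the job in; it is judged then, once.
Trained networks look in the newest picture that a camera, given by its name, has taken for a name from the list of things; names that differ only in an ending like _2 or _b are one class to them, and where a whole thing is asked for, a point or a joint stands for the part that bears it (a point fixed in the world has none). Each returns a list of dicts, best first, with "confidence" (0 to 1); they miss things now and then, are a little off and sometimes report something else, mostly with a low value. They report only what shows in the picture. A call takes as long as a camera call.
- models.outline_of(camera, query): "region" (480x640 bool, what is visible of it) and "bbox" ([centre column, centre row, width, height] in pixels, round what is visible of it).
- models.tip_of(camera, query): "at" ([column, row] in pixels: a listed point, or the origin of a listed thing).
The state is a dict: "time_s": time; "q": joint angles; "qvel": joint speeds; "joint_efforts": joint torques, N m; "position": TCP position; "tool_rot": TCP orientation; "ft_force": force on the tool from outside, world axes, zero at the start; "wrist_torque": the same for the moment, N m; "grip_width": finger opening in m; "gripper_force": force on a finger pad.
Only numpy, scipy, OpenCV 4.12 (cv2) and the standard library are available. Lean on these libraries where they do the work, as an engineer would, in place of code of your own. Each camera call takes 0.05 s, during which the arm holds its last target. There are 200 camera calls.

## Task

Set the foam cutter's fence for the next cut: with the fingertips, press down the brake pad in the middle of the fence head to free it and, keeping it pressed, push the head along the rail until it is right up against the stop with the tall knurled knob, then let the pad come up so the brake holds it there. Do not drag it with the brake on, keep off the long fence blade, and leave everything else where it is.

Things in the scene. Friction and masses are not known exactly. Their poses are not given: they have to be found in the camera images.
- cutter: Hot-wire foam cutter (off), fixed. Origin on the bench under its table's centre; x to the rear, y left along the rail, z up. Table 320 x 500 mm, top 62 mm high. Guide rail: 20 mm square bar along y at the front, axis at x -190, z 45 mm, brackets at y +-242 (top z 58). Column at x 135, y -170; bow arm at that y, z 268-286, reaches forward to x -30 mm; wire hangs at x -5.
- fence_head (a point): Centre of the fence head, on the rail's axis: a grey casting straddling the rail, 80 mm along it (+-40 mm from this point), 54 mm across, top 44 mm above this point. On top at each end a cheek 14 mm thick; between the cheeks, 52 mm apart, lies the brake pad. The head's end faces meet the stop blocks.
- fence (a joint): Position of the fence head along the rail, m: its y in the cutter's frame. Freed, it slides with about 1 N of friction; with the brake on it resists pushes of up to about 11 to 18 N.
- pad_top (a point): Centre of the top face of the brake pad: black ribbed rubber pad in the middle of the fence head, 48 mm along the rail x 46 mm across; at rest 2 mm below the cheeks' tops and 42 mm above the rail's axis. It moves with the head and goes straight down when pressed.
- brake_pad (a joint): How far the brake pad is pressed down, m: 0 at rest, 0.006 fully down. Sprung: starts to move at 14 N, 17 N fully down (a hard stop). The brake lets go as soon as the pad moves (about 0.5 mm), is clearly off at 2 mm and more, and bites again when the pad comes up.
- fence_blade: The fence blade: aluminium bar 290 mm long, 12 mm thick, 34 mm high, fixed to the head and lying over the cutter's table. Origin at the centre of the fence head on the rail's axis; in that frame (cutter's axes) the bar runs from x 30 to 320 mm at y -20 mm, z 20 to 54 mm.
- stop_knob: The stop with the knob: dark steel block clamped on the rail, 16 mm along it (+-8 mm from its origin), 36 mm across, with a tall knurled steel thumb knob 22 mm across standing up to 50 mm above the rail's axis. Origin on the rail's axis. It may be left or right of the fence head. When the head touches it, their centres are 48 mm apart.
- stop_plain: The plain stop: the same block clamped at the other end, with only a sunk screw and no knob (top 20 mm above the rail's axis). Origin on the rail's axis.
- foam_brick_mid (a point): Bystander, loose: white foam brick, 70 x 36 x 50 mm, standing on the cutter's table to the right of the upright wire. The point is at its centre.
- foam_arch_mid (a point): Bystander, loose: white foam arch, 90 x 40 mm, 86 mm high, standing at the left end of the cutter's table. The point is at its centre.
- jar_mid (a point): Bystander, loose: glass jar, 56 mm across, 75 mm high, standing on the bench in front of the rail. The point is at its centre.
- tape_roll_mid (a point): Bystander, loose: roll of masking tape lying flat, 90 mm across, 24 mm high, on the bench in front of the rail. The point is at its centre.
- brush_mid (a point): Bystander, loose: paint brush, 190 mm long, lying on the bench in front of the rail. The point is near the middle of its length.
- pot_mid (a point): Bystander, loose: black open pot, 80 mm across, 95 mm high, on the bench to the left of the cutter. The point is at its centre.
- spatula_mid (a point): Bystander, loose: spatula, 200 mm long, lying on the bench to the right of the cutter. The point is near the middle of its length.

How it is judged (in metres and radians):
On the way, in this order (a step that is already met when the one before it is completed fails the run):
1. the brake pad is pressed while the fence head is still where it was (value of joint brake_pad above 0.0015 m and distance of fence_head from where it was at the start of the episode below 0.01 m), for 0.05 s.
2. with the pad pressed, the head is right up against the stop with the knob (distance between fence_head and stop_knob below 0.0505 m and value of joint brake_pad above 0.0008 m), for 0.05 s.
At the end, for the whole second after the job is handed in: The fence head stands against the stop with the knob (gap under 2.5 mm), at rest, with the brake pad fully up again (distance between fence_head and stop_knob below 0.0505 m and velocity of joint fence between -0.005 and 0.005 m/s and value of joint brake_pad below 0.0006 m); the robot touches nothing.
It fails at once if the fence was dragged with its brake on (value of joint brake_pad below 0.0002 m and (velocity of joint fence above 0.01 m/s or velocity of joint fence below -0.01 m/s)).
It fails at once if the robot touched the fence blade (contact force between any of the fingers, the arm and fence_blade above 1 N).
It fails at once if something else on the bench was moved or lifted (distance of any of foam_brick_mid, foam_arch_mid, jar_mid, tape_roll_mid, brush_mid, pot_mid, spatula_mid from where it was at the start of the episode above 0.015 m).
It also fails if it takes over 32 s, if anything falls off the work surface, if the arm or the gripper's body presses on something with over 40 N, if the wrist force passes 120 N, or if a joint passes its speed limit or range.

## Working session

There is one attempt and no reset: what is moved stays moved. The work goes in short steps, Python scripts to look and compute and a tool call to move; the robot and the scene stay as the last step left them, time stands still between calls to the robot, and variables do not carry over. Pictures are saved under pics/ and viewed, at most 10 in all, crops included, and the job is handed in when it is done.

Besides the shell and the picture viewer there is one more tool, called after "Call:" as name(argument=value, ...), one argument or row to a line, values as JSON. jog_arm: Moves the arm, as the interface text tells. Its arguments: {"type":"object","properties":{"plan":{"type":"string"},"grip_force":{"type":"number"}},"required":["plan"]}

```bash
mkdir -p pics; cat > h.py <<'E'
import numpy as np, cv2
from rig import env, imaging, job, models
def w(im,c,r,d=None):
    f=240/np.tan(np.radians(im["fov_y"]/2))
    if d is None:
        p=im["depth"][int(r)-2:int(r)+3,int(c)-2:int(c)+3]; d=np.median(p[p>0])
    T=im["world_from_camera"]; return T[:3,:3]@[(c-im["cx"])/f*d,(r-im["cy"])/f*d,d]+T[:3,3]
def save(im,n): cv2.imwrite("pics/"+n,im["pixels"][:,:,::-1])
E
python3 - <<'E'
from h import *
np.set_printoptions(precision=4,suppress=True)
for c in ("scene","side"):
    im=imaging.get_image(c); save(im,c+"1.png"); print(c,im["world_from_camera"][:3,3])
    for q in ("pad_top","fence_head","stop_knob","stop_plain","cutter","jar_mid","tape_roll_mid","foam_arch_mid","pot_mid","fence_blade"):
        for t in models.tip_of(c,q)[:2]:
            print(q,np.round(t["at"]),round(t["confidence"],2),w(im,*t["at"]))
s=env.observe(); print(s["position"],s["tool_rot"],s["time_s"])
E
```

```text
scene [1.2467 0.3834 0.8922]
pad_top [398. 240.] 0.52 [0.4931 0.1205 0.0864]
fence_head [402. 253.] 0.75 [0.514  0.1427 0.0701]
stop_knob [344. 225.] 0.74 [ 0.4852 -0.0402  0.0508]
stop_plain [432. 269.] 0.53 [0.514  0.2259 0.0609]
cutter [327. 291.] 0.78 [0.7061 0.0441 0.062 ]
jar_mid [450. 251.] 0.64 [0.4278 0.2394 0.0551]
jar_mid [330. 293.] 0.54 [0.7075 0.0527 0.0615]
tape_roll_mid [420. 237.] 0.73 [0.3687 0.1409 0.0002]
tape_roll_mid [394. 337.] 0.42 [0.7871 0.247  0.1475]
foam_arch_mid [390. 338.] 0.64 [0.7921 0.2408 0.1471]
pot_mid [459. 345.] 0.56 [0.6433 0.354  0.0097]
fence_blade [400. 253.] 0.62 [0.5163 0.1384 0.0693]
side [0.4033 1.1334 0.8168]
pad_top [349. 270.] 0.8 [0.4876 0.1296 0.0874]
fence_head [348. 283.] 0.72 [0.4835 0.1718 0.0854]
stop_plain [335. 312.] 0.71 [0.5018 0.2335 0.056 ]
stop_plain [277. 269.] 0.7 [0.6461 0.1203 0.0632]
cutter [274. 267.] 0.83 [0.6536 0.1127 0.0619]
jar_mid [386. 326.] 0.9 [0.3993 0.2692 0.0667]
tape_roll_mid [393. 310.] 0.73 [0.389  0.2284 0.0751]
foam_arch_mid [206. 279.] 0.58 [0.7549 0.2574 0.1233]
pot_mid [234. 352.] 0.59 [0.6614 0.3989 0.0791]
[0.1823 0.5189 0.1936] [[-0.9435  0.3314  0.    ]
 [ 0.3314  0.9435 -0.    ]
 [-0.     -0.     -1.    ]] 1.1
```

```bash
ls pics
```

```text
scene1.png
side1.png
```

View pics/scene1.png

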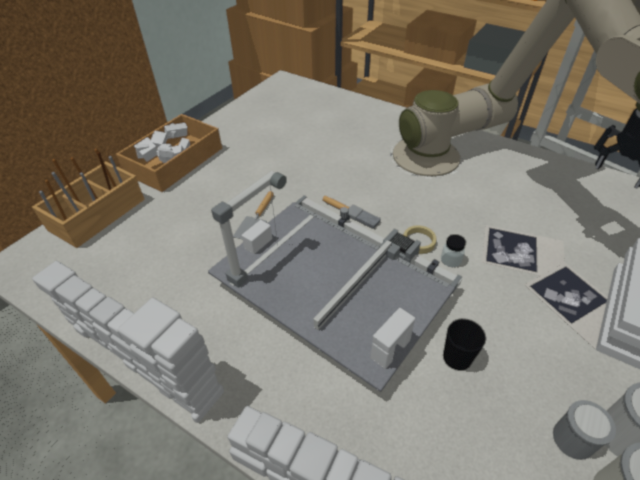

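View pics/side1.png

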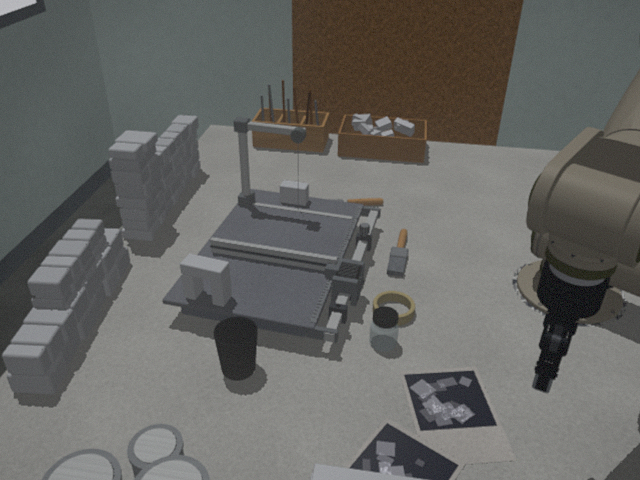

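The head shows at scene px (403,243), with the knobbed stop to its right along the rail at (344,215) and the plain stop at (432,267). The side view agrees: head (348,270), knob (364,232). Next I'll get the rail direction and the pad pose.

```bash
python3 - <<'E'
from h import *
np.set_printoptions(precision=4,suppress=True)
for c in ("scene","side"):
    im=imaging.get_image(c)
    f=240/np.tan(np.radians(im["fov_y"]/2)); T=im["world_from_camera"]
    v,u=np.mgrid[:480,:640]; d=im["depth"]
    P=np.stack([(u-im["cx"])/f*d,(v-im["cy"])/f*d,d],-1)@T[:3,:3].T+T[:3,3]
    for q in ("cutter","fence_blade","stop_knob","pad_top"):
        o=models.outline_of(c,q)
        if not o: print(q,"none"); continue
        r=o[0]["region"]&(d>0); p=P[r]
        if q=="cutter":
            p=p[abs(p[:,2]-.062)<.006]; print(c,q,len(p),cv2.minAreaRect(p[:,:2].astype(np.float32)))
        else:
            m=np.median(p,0); print(c,q,o[0]["confidence"],len(p),m,p.min(0),p.max(0))
            if q=="fence_blade":
                t=p[p[:,2]>.088]; 
                if len(t)>20: print(" rect",len(t),cv2.minAreaRect(t[:,:2].astype(np.float32)))
E
```

```text
scene cutter 0 ((0.0, 0.0), (0.0, 0.0), 0.0)
scene fence_blade 0.67 1117 [0.686  0.0936 0.0956] [0.5189 0.0732 0.0615] [0.8086 0.1128 0.1035]
 rect 717 ((0.6635343432426453, 0.09245552867650986), (0.015874307602643967, 0.2905888259410858), 84.74200439453125)
scene stop_knob 0.72 698 [0.4206 0.2457 0.0492] [ 0.2978  0.2022 -0.0053] [0.4337 0.2708 0.0804]
scene pad_top 0.64 231 [0.4914 0.1346 0.0869] [0.4684 0.106  0.08  ] [0.516  0.1549 0.091 ]
side cutter 14017 ((0.6565577387809753, -0.17087209224700928), (0.42628344893455505, 0.9542508125305176), 2.444890260696411)
side fence_blade 0.91 1797 [0.6621 0.0989 0.0882] [0.5159 0.022  0.0601] [0.8062 0.1341 0.104 ]
 rect 909 ((0.6603600978851318, 0.1000138372182846), (0.03377177566289902, 0.2895154356956482), 82.08627319335938)
side stop_knob 0.81 279 [ 0.4677 -0.0395  0.0655] [ 0.4514 -0.2205 -0.0023] [ 0.4889 -0.0241  0.1001]
side pad_top 0.86 299 [0.4854 0.1336 0.088 ] [0.4634 0.1035 0.0682] [0.5115 0.1625 0.0919]
```

Call:
jog_arm(
  plan="0 0 0 -2.6 -1.63 0 255;0 0 0 -2.6 -1.63 0 255;0 0 0 -2.6 -1.63 0 255;0 0 0 -2.6 -1.63 0 255;0 0 0 -2.6 -1.63 0 255;0 0 0 -2.6 -1.63 0 255;0 0 0 -2.6 -1.63 0 255;0 0 0 -2.6 -1.63 0 255;0 0 0 -2.6 -1.63 0 255;0 0 0 -2.6 -1.63 0 255",
)

```text
time_s: 2.43
position: [0.3743, 0.2777, 0.1938]
tool_rot: [[-0.944, 0.331, 0.0], [0.331, 0.944, 0.0], [-0.0, 0.0, -1.0]]
ft_force: [-0.5, 0.8, -0.3]
grip_width: -0.0
gripper_force: 0.0
```

Call:
jog_arm(
  plan="0 0 0 -2.6 -1.63 0 255;0 0 0 -2.6 -1.63 0 255;0 0 0 -2.6 -1.63 0 255;0 0 0 -2.6 -1.63 0 255;0 0 0 -2.6 -1.63 0 255;0 0 0 -2.6 -1.63 0 255;0 0 -4.5 0 0 0 255;0 0 -4.5 0 0 0 255;0 0 -4.4 0 0 0 255;0 0 0 0 0 0 255",
)

```text
time_s: 3.27
position: [0.4884, 0.1348, 0.1936]
tool_rot: [[-0.995, 0.102, -0.0], [0.102, 0.995, 0.0], [0.0, -0.0, -1.0]]
ft_force: [1.0, -0.2, 0.6]
grip_width: 0.0002
gripper_force: 0.0
```

```bash
python3 - <<'E'
from h import *
np.set_printoptions(precision=4,suppress=True)
s=env.observe(); print(s["position"],s["tool_rot"],s["time_s"],s["ft_force"],s["grip_width"])
im=imaging.get_image("wrist"); save(im,"w1.png"); print(im["world_from_camera"])
for q in ("pad_top","fence_head","stop_knob","stop_plain"):
    for t in models.tip_of("wrist",q)[:2]: print(q,np.round(t["at"]),round(t["confidence"],2),w(im,*t["at"]))
    for o in models.outline_of("wrist",q)[:1]: print(q,np.round(o["bbox"]),o["confidence"],w(im,*o["bbox"][:2]))
E
```

```text
[0.4884 0.1348 0.1936] [[-0.9948  0.1015 -0.0001]
 [ 0.1015  0.9948  0.    ]
 [ 0.0001 -0.     -1.    ]] 3.2667 [ 1.0346 -0.2245  0.5636] 0.00024589858655650447
[[ 0.1011  0.9547  0.2797  0.4172]
 [ 0.9949 -0.0973 -0.0274  0.1414]
 [ 0.001   0.2811 -0.9597  0.3731]
 [ 0.      0.      0.      1.    ]]
pad_top [311. 220.] 0.61 [0.4895 0.131  0.0865]
pad_top [ 76. 110.] 0.58 [ 0.3875 -0.0647  0.0193]
pad_top [310. 218.  62.  55.] 0.75 [0.4883 0.1307 0.0866]
fence_head [311. 236. 109. 130.] 0.79 [0.5024 0.1302 0.0865]
stop_knob [106. 207.] 0.88 [ 0.4684 -0.0386  0.0582]
stop_knob [ 93. 212.  75.  58.] 0.88 [ 0.4678 -0.0374  0.0801]
stop_plain [420. 209.  29.  50.] 0.92 [0.4956 0.2201 0.0647]
```

View pics/w1.png

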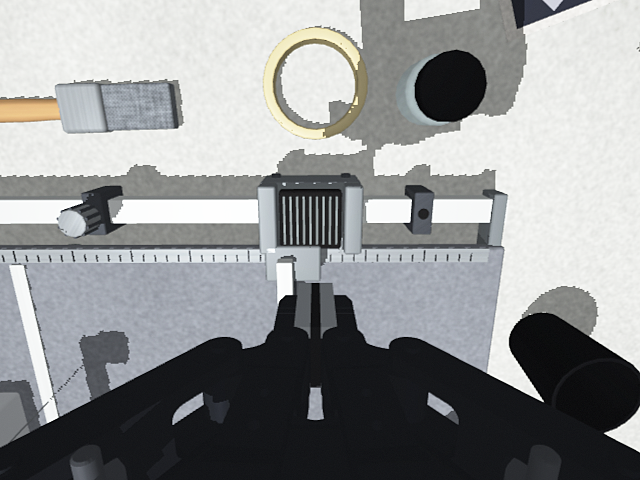

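The pad is at wrist px (310,218), the knob stop at (103,207) and the plain stop at (420,209). The rail lines up with tool y to about 0.5°. I'll descend onto the pad.

Call:
jog_arm(
  plan="0 0 0 0 -0.38 0 255;0 0 0 0 0 2 255;0 0 0 0 0 2 255;0 0 0 0 0 2 255;0 0 0 0 0 2 255;0 0 0 0 0 1.5 255;0 0 0 0 0 0.5 255;0 0 0 0 0 0 255;0 0 0 0 0 0 255",
)

```text
time_s: 4.47
position: [0.4883, 0.1311, 0.0942]
tool_rot: [[-0.995, 0.104, 0.001], [0.104, 0.995, 0.0], [-0.001, 0.0, -1.0]]
ft_force: [0.6, 0.3, 0.2]
grip_width: 0.0
gripper_force: 0.0
```

Call:
jog_arm(
  plan="0 0 0 0 0 0.2 255;0 0 0 0 0 0.2 255;0 0 0 0 0 0.2 255;0 0 0 0 0 0.2 255;0 0 0 0 0 0 255",
)

```text
time_s: 4.88
position: [0.4878, 0.1312, 0.0854]
tool_rot: [[-0.995, 0.104, -0.0], [0.104, 0.995, -0.0], [0.0, -0.0, -1.0]]
ft_force: [0.4, -0.4, 0.6]
grip_width: -0.0001
gripper_force: 0.0
```

Call:
jog_arm(
  plan="0 0 0 0 0 0.15 255;0 0 0 0 0 0.15 255;0 0 0 0 0 0 255",
)

```text
time_s: 5.13
position: [0.4878, 0.1312, 0.0824]
tool_rot: [[-0.995, 0.104, -0.0], [0.104, 0.995, -0.0], [0.0, -0.0, -1.0]]
ft_force: [-0.3, -0.3, -1.1]
grip_width: -0.0003
gripper_force: 0.0
```

Call:
jog_arm(
  plan="0 0 0 0 0 0.15 255;0 0 0 0 0 0 255",
)

```text
time_s: 5.3
position: [0.4878, 0.1312, 0.0809]
tool_rot: [[-0.995, 0.104, -0.0], [0.104, 0.995, -0.0], [0.0, -0.0, -1.0]]
ft_force: [0.7, -0.6, -0.1]
grip_width: -0.0002
gripper_force: 0.0
```

```bash
python3 - <<'E'
from h import *
s=env.observe(); print(s["position"],s["ft_force"])
im=imaging.get_image("wrist"); save(im,"w2.png")
E
```

```text
[0.48784704 0.13117167 0.08091328] [ 0.73235598 -0.55675729 -0.1422706 ]
```

View pics/w2.png

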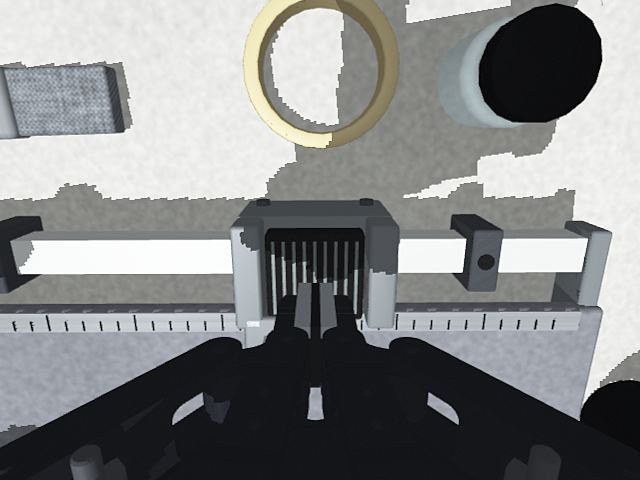

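The tips show at px (316,283) over the rear half of the pad, which spans rows 228–320 and columns 265–365. I'll use depth to check the gap and any offset.

```bash
python3 - <<'E'
from h import *
np.set_printoptions(precision=4,suppress=True)
im=imaging.get_image("wrist")
T=im["world_from_camera"]; f=240/np.tan(np.radians(im["fov_y"]/2))
p=env.observe()["position"]; c=T[:3,:3].T@(np.array(p)-T[:3,3]); print("tcp px",c[0]/c[2]*f+im["cx"],c[1]/c[2]*f+im["cy"])
for n,u,v in [("padfar",315,245),("padmid",315,265),("padnear",315,276),("padL",285,260),("padR",345,260),("fingerL",305,287),("fingerR",327,287),("f2",305,300),("cheekL",248,270),("cheekR",380,290),("padfront",315,232),("cheekLend",250,320),("headfront",245,232),("cLi",262,300),("cRi",368,300)]:
    print(n,w(im,u,v))
E
```

```text
tcp px 315.91085179639174 269.7906688457446
padfar [0.4732 0.1323 0.0866]
padmid [0.4833 0.1312 0.0866]
padnear [0.4889 0.1306 0.0866]
padL [0.4792 0.1171 0.0865]
padR [0.4821 0.1458 0.0868]
fingerL [0.4767 0.128  0.1258]
fingerR [0.4775 0.1363 0.126 ]
f2 [0.4765 0.1283 0.1373]
cheekL [0.4819 0.099  0.088 ]
cheekR [0.4988 0.1614 0.0883]
padfront [0.4674 0.1329 0.0845]
cheekLend [0.5083 0.096  0.0883]
headfront [0.4629 0.1006 0.0883]
cLi [0.4991 0.1031 0.0862]
cRi [0.5041 0.1554 0.0871]
```

No force at 6 mm below the pad's nominal top, and the depth puts the tips well above the pad. I'll check from the side camera.

```bash
python3 - <<'E'
from h import *
np.set_printoptions(precision=4,suppress=True)
p=np.array(env.observe()["position"])
tiles=[]
for n in ("side","scene"):
    im=imaging.get_image(n); T=im["world_from_camera"]; f=240/np.tan(np.radians(im["fov_y"]/2))
    c=T[:3,:3].T@(p-T[:3,3]); u,v=c[0]/c[2]*f+im["cx"],c[1]/c[2]*f+im["cy"]; print(n,u,v)
    u0,v0=int(u)-50,int(v)-75
    tiles.append(cv2.resize(im["pixels"][v0:v0+120,u0:u0+100],None,fx=4,fy=4,interpolation=2)[:, :, ::-1])
    print(u0,v0)
cv2.imwrite("pics/c1.png",np.hstack(tiles))
E
```

```text
side 348.43241423222236 273.01779990874695
298 198
scene 402.33007866826756 242.0240049539198
352 167
```

View pics/c1.png

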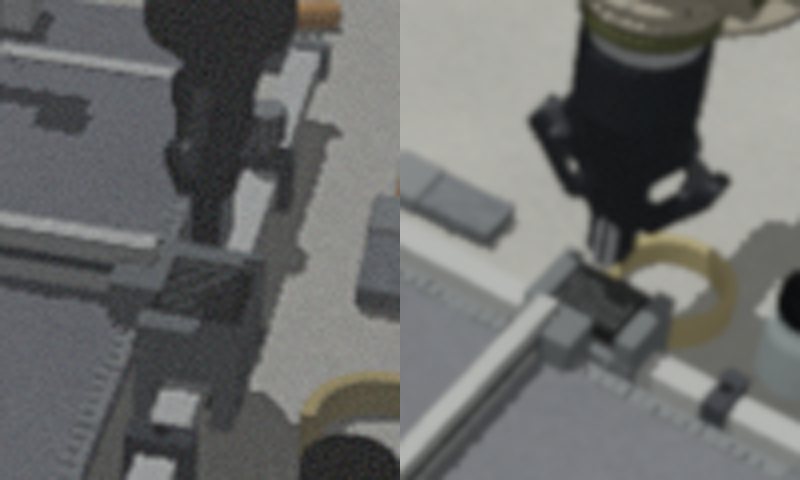

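Both views show the tips clearly above the pad: side tile tip at (210,240) with the pad at (210,285), scene tile tip at (605,265). So the tips sit a few cm behind the reported TCP. I'll measure that, and the knuckles too, for knob and blade clearance.

```bash
python3 - <<'E'
from h import *
np.set_printoptions(precision=4,suppress=True)
im=imaging.get_image("wrist"); p=np.array(env.observe()["position"])
T=im["world_from_camera"]; f=240/np.tan(np.radians(im["fov_y"]/2)); v,u=np.mgrid[:480,:640]; d=im["depth"]
P=np.stack([(u-im["cx"])/f*d,(v-im["cy"])/f*d,d],-1)@T[:3,:3].T+T[:3,3]
R=env.observe()["tool_rot"]; L=(P-p)@R   # tool coords
m=(d>0)&(P[...,2]>.108)&(abs(L[...,0])<.06)&(abs(L[...,1])<.12)
print("lowest",P[m][:,2].min(), "tool z max",L[m][:,2].max())
for a in range(-11,11):
    k=m&(L[...,1]>=a*.01)&(L[...,1]<a*.01+.01)
    if k.sum()>5: print(a,"toolz max %.4f x range %.3f %.3f"%(L[k][:,2].max(),L[k][:,0].min(),L[k][:,0].max()))
E
```

```text
lowest 0.12126773921811479 tool z max -0.04007642816844405
-7 toolz max -0.1192 x range 0.011 0.012
-6 toolz max -0.1065 x range 0.009 0.015
-5 toolz max -0.0944 x range -0.004 0.014
-4 toolz max -0.0816 x range -0.009 0.013
-3 toolz max -0.0789 x range -0.009 0.014
-2 toolz max -0.0434 x range 0.006 0.021
-1 toolz max -0.0403 x range -0.012 0.021
0 toolz max -0.0401 x range -0.012 0.021
1 toolz max -0.0432 x range 0.005 0.021
2 toolz max -0.0798 x range -0.009 0.014
3 toolz max -0.0832 x range -0.009 0.013
4 toolz max -0.0965 x range -0.004 0.014
5 toolz max -0.1068 x range 0.010 0.015
```

Call:
jog_arm(
  plan="0 0 0 0 0 1 255;0 0 0 0 0 1 255;0 0 0 0 0 0.6 255;0 0 0 0 0 0.2 255;0 0 0 0 0 0.2 255;0 0 0 0 0 0 255",
)

```text
time_s: 6.05
position: [0.488, 0.1312, 0.0511]
tool_rot: [[-0.995, 0.104, -0.0], [0.104, 0.995, -0.0], [0.0, -0.0, -1.0]]
ft_force: [0.3, 0.5, 1.3]
grip_width: 0.0001
gripper_force: 0.0
```

Call:
jog_arm(
  plan="0 0 0 0 0 0.2 255;0 0 0 0 0 0.2 255;0 0 0 0 0 0 255",
)

```text
time_s: 6.3
position: [0.4885, 0.1312, 0.0483]
tool_rot: [[-0.995, 0.104, 0.002], [0.104, 0.995, 0.0], [-0.002, 0.0, -1.0]]
ft_force: [-4.0, -0.2, 13.2]
grip_width: 0.0001
gripper_force: 7.0
```

Call:
jog_arm(
  plan="0 0 0 0 0 0.15 255;0 0 0 0 0 0.15 255;0 0 0 0 0 0.1 255;0 0 0 0 0 0 255;0 0 0 0 0 0 255",
)

```text
time_s: 6.72
position: [0.4886, 0.1313, 0.0448]
tool_rot: [[-0.995, 0.104, 0.003], [0.104, 0.995, -0.0], [-0.003, 0.0, -1.0]]
ft_force: [-4.4, -0.2, 16.0]
grip_width: 0.0001
gripper_force: 7.8
```

Force is 16 N, so the pad is down about 4 mm. Now I'll slide it along −tool y.

Call:
jog_arm(
  plan="0 0 0 0 -0.3 0 255;0 0 0 0 -0.6 0 255;0 0 0 0 -0.8 0 255;0 0 0 0 -0.8 0 255;0 0 0 0 -0.8 0 255;0 0 0 0 -0.8 0 255;0 0 0 0 -0.8 0 255;0 0 0 0 -0.6 0 255;0 0 0 0 -0.3 0 255;0 0 0 0 0 0 255",
)

```text
time_s: 7.55
position: [0.4827, 0.0729, 0.0448]
tool_rot: [[-0.995, 0.104, 0.003], [0.104, 0.995, -0.001], [-0.003, -0.0, -1.0]]
ft_force: [-3.7, -0.7, 16.0]
grip_width: 0.0
gripper_force: 7.8
```

```bash
python3 - <<'E'
from h import *
np.set_printoptions(precision=4,suppress=True)
s=env.observe(); print(s["position"],s["ft_force"],s["time_s"])
im=imaging.get_image("wrist"); save(im,"w3.png")
for q in ("pad_top","fence_head","stop_knob","stop_plain"):
    for t in models.tip_of("wrist",q)[:1]: print(q,np.round(t["at"]),round(t["confidence"],2),w(im,*t["at"]))
E
```

```text
[0.4827 0.0729 0.0448] [-3.7411 -0.7346 15.9836] 7.55
stop_knob [ 75. 270.] 0.73 [ 0.4668 -0.039   0.0557]
stop_plain [617. 268.] 0.85 [0.4928 0.2145 0.0546]
```

View pics/w3.png

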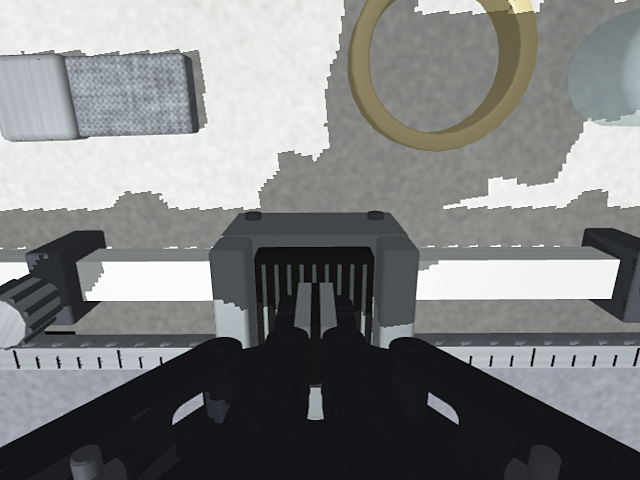

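The head follows (cheeks at columns 212–248 and 380–418, tips centred), and the knob block's near face is at column 105. About 64 mm remain.

Call:
jog_arm(
  plan="0 0 0 0 -0.3 0 255;0 0 0 0 -0.6 0 255;0 0 0 0 -0.8 0 255;0 0 0 0 -0.8 0 255;0 0 0 0 -0.8 0 255;0 0 0 0 -0.8 0 255;0 0 0 0 -0.7 0 255;0 0 0 0 -0.5 0 255;0 0 0 0 -0.3 0 255;0 0 0 0 -0.2 0 255",
)

```text
time_s: 8.63
position: [0.4769, 0.0154, 0.0448]
tool_rot: [[-0.995, 0.104, 0.003], [0.104, 0.995, -0.001], [-0.003, -0.0, -1.0]]
ft_force: [-1.6, -0.3, 15.2]
grip_width: 0.0003
gripper_force: 7.8
```

Call:
jog_arm(
  plan="0 0 0 0 -0.15 0 255;0 0 0 0 -0.15 0 255;0 0 0 0 -0.15 0 255;0 0 0 0 0 0 255",
)

```text
time_s: 8.97
position: [0.4765, 0.0109, 0.0449]
tool_rot: [[-0.995, 0.104, 0.004], [0.104, 0.995, -0.001], [-0.004, -0.001, -1.0]]
ft_force: [-2.8, -0.2, 15.6]
grip_width: 0.0002
gripper_force: 7.8
```

Call:
jog_arm(
  plan="0 0 0 0 -0.1 0 255;0 0 0 0 -0.1 0 255;0 0 0 0 -0.1 0 255;0 0 0 0 0 0 255",
)

```text
time_s: 9.3
position: [0.4762, 0.008, 0.0448]
tool_rot: [[-0.995, 0.104, 0.004], [0.104, 0.995, -0.001], [-0.004, -0.0, -1.0]]
ft_force: [-3.3, 0.7, 15.9]
grip_width: -0.0005
gripper_force: 7.8
```

Call:
jog_arm(
  plan="0 0 0 0 -0.1 0 255;0 0 0 0 -0.1 0 255;0 0 0 0 0 0 255",
)

```text
time_s: 9.55
position: [0.476, 0.0061, 0.0449]
tool_rot: [[-0.995, 0.104, 0.004], [0.104, 0.995, -0.001], [-0.004, -0.0, -1.0]]
ft_force: [-1.7, 0.5, 15.6]
grip_width: -0.0003
gripper_force: 7.8
```

```bash
python3 - <<'E'
from h import *
np.set_printoptions(precision=4,suppress=True)
s=env.observe(); print(s["position"],s["ft_force"],s["time_s"])
im=imaging.get_image("wrist"); save(im,"w4.png")
E
```

```text
[0.476  0.0061 0.0449] [-1.7203  0.4677 15.5758] 9.55
```

View pics/w4.png

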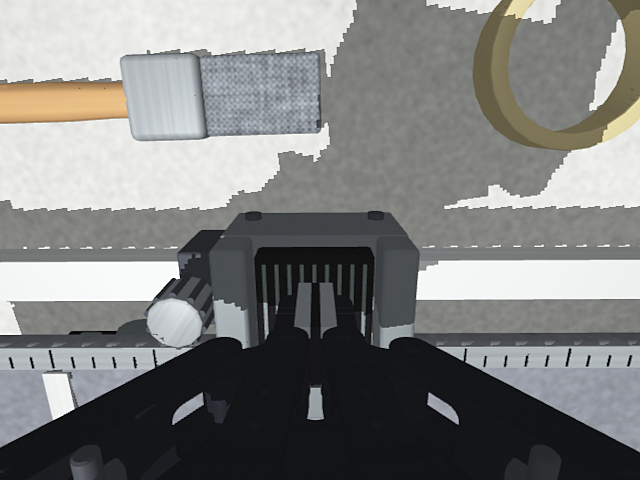

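The head (left cheek at columns 212–248) now sits close beside the knob block (columns 180–225). I'll keep creeping until the side force rises.

Call:
jog_arm(
  plan="0 0 0 0 -0.1 0 255;0 0 0 0 -0.1 0 255;0 0 0 0 -0.1 0 255;0 0 0 0 0 0 255",
)

```text
time_s: 9.93
position: [0.4757, 0.0031, 0.0449]
tool_rot: [[-0.995, 0.104, 0.004], [0.104, 0.995, -0.001], [-0.004, -0.001, -1.0]]
ft_force: [-1.3, 0.9, 15.6]
grip_width: -0.0
gripper_force: 7.8
```

Call:
jog_arm(
  plan="0 0 0 0 -0.1 0 255;0 0 0 0 -0.1 0 255;0 0 0 0 -0.1 0 255;0 0 0 0 0 0 255",
)

```text
time_s: 10.27
position: [0.4755, 0.0009, 0.0448]
tool_rot: [[-0.995, 0.104, 0.004], [0.104, 0.995, 0.001], [-0.004, 0.001, -1.0]]
ft_force: [-1.9, 4.1, 16.4]
grip_width: -0.0001
gripper_force: 7.8
```

Call:
jog_arm(
  plan="0 0 0 0 -0.1 0 255;0 0 0 0 0 0 255",
)

```text
time_s: 10.43
position: [0.4754, 0.0004, 0.0448]
tool_rot: [[-0.995, 0.104, 0.004], [0.104, 0.995, 0.002], [-0.004, 0.002, -1.0]]
ft_force: [-1.1, 9.0, 15.1]
grip_width: -0.0001
gripper_force: 7.8
```

```bash
python3 - <<'E'
from h import *
np.set_printoptions(precision=4,suppress=True)
s=env.observe(); print(s["position"],s["ft_force"])
im=imaging.get_image("wrist")
print([ (u,w(im,u,v)) for u,v in ((188,262),(195,245),(230,285),(240,280),(315,262),(262,262),(368,262),(400,285))])
cv2.imwrite("pics/w5.png",cv2.resize(im["pixels"][200:360,150:430,::-1],None,fx=2.5,fy=2.5,interpolation=2))
E
```

```text
[0.4754 0.0004 0.0448] [-1.0721  8.992  15.1341]
[(188, array([ 0.4617, -0.0588,  0.0537])), (195, array([ 0.4698, -0.0734, -0.0009])), (230, array([ 0.4608, -0.0313,  0.0883])), (240, array([ 0.4592, -0.0272,  0.0883])), (315, array([0.4574, 0.0017, 0.0818])), (262, array([ 0.4552, -0.019 ,  0.0818])), (368, array([0.4594, 0.0225, 0.0821])), (400, array([0.4677, 0.0334, 0.0883]))]
```

View pics/w5.png

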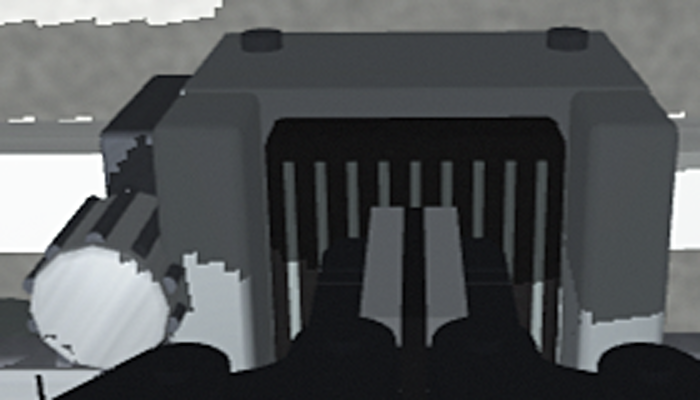

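The side force is 9 N with the pad 5 mm down, and the picture shows the head's end face against the knob block (crop col 155). I'll lift straight up with that slight load kept on.

Call:
jog_arm(
  plan="0 0 0 0 0 -0.15 255;0 0 0 0 0 -0.15 255;0 0 0 0 0 -0.2 255;0 0 0 0 0 -0.3 255;0 0 0 0 0 -0.6 255;0 0 0 0 0 -1.5 255;0 0 0 0 0 -2 255;0 0 0 0 0 -2 255;0 0 0 0 0 -1 255;0 0 0 0 0 0 255",
)

```text
time_s: 11.32
position: [0.4752, -0.001, 0.1243]
tool_rot: [[-0.995, 0.104, 0.004], [0.104, 0.995, -0.001], [-0.004, -0.001, -1.0]]
ft_force: [-1.0, -0.3, 0.4]
grip_width: 0.0002
gripper_force: 0.0
```

```bash
python3 - <<'E'
from h import *
np.set_printoptions(precision=4,suppress=True)
s=env.observe(); print(s["position"],s["ft_force"],s["time_s"])
im=imaging.get_image("wrist"); cv2.imwrite("pics/w6.png",im["pixels"][:,:,::-1])
for q in ("pad_top","stop_knob"):
    for t in models.tip_of("wrist",q)[:1]: print(q,np.round(t["at"]),round(t["confidence"],2),w(im,*t["at"]))
E
```

```text
[ 0.4752 -0.001   0.1243] [-1.0193 -0.2991  0.382 ] 11.3167
pad_top [318. 247.] 0.67 [ 0.4762 -0.      0.0862]
stop_knob [250. 228.] 0.92 [ 0.4626 -0.0401  0.0781]
```

View pics/w6.png

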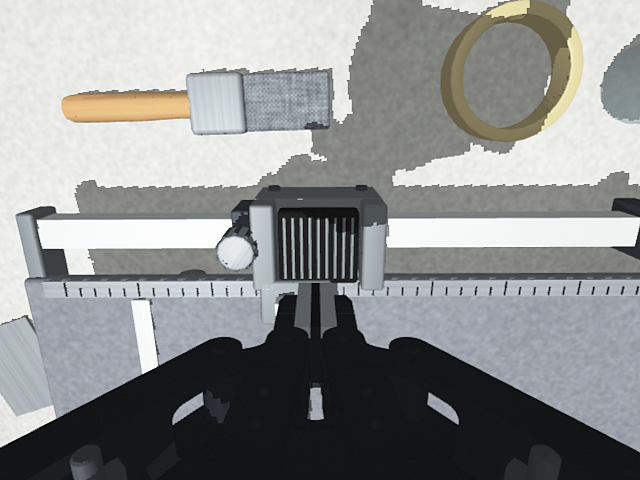

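The head sits against the knob block (col ~250), the pad is up at about its rest height, and the gripper is clear.

```bash
python3 -c "
from rig import job; print(job.close_job())"
```

```text
the job is handed in; nothing more can be done
None
```

I pressed the brake pad, slid the fence head against the knobbed stop until the side force reached 9 N, then let the pad up and lifted clear; the job is handed in at about 11 s of the 32 s allowed, and no verdict was returned.

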